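Shift the petal mill into the cross-marked gear

ROBOT

A 6-joint arm with a two-finger parallel gripper is mounted at the origin on the work surface. World frame = base frame: x ahead of the robot, y to its left, z up, the work surface at z = 0. Lengths are in mm, angles in rad, forces in N, time in s.
With the tool pointing down it reaches from about 275 to 825 mm from the base axis. Payload 4.9 kg.
Tool frame: the origin (TCP) lies at the very end of the fingers, on their centre line; the grasp point (between the pads) lies 19 mm behind it; z points along the fingers, y is the direction in which the jaws open and shut (so a half turn about z gives the same grasp; the last joint's range is limited). The gripper opens to 85 mm and grips with 20 to 120 N. Pads are 22 mm wide; open, the fingers measure 114 mm over their backs; the gripper's body (76 mm by 85 mm) begins 54 mm behind the grasp point. The pads swing forward as they close: fully open they stand 13 mm farther back than shut.
Start: joints at [1.181, 0.326, -0.193, 1.052, 0, 1.437], TCP at [139.154, 532.123, 231.281] pointing down, gripper open.
Joint ranges: [-2.65, 2.65], [-0.97, 1.79], [-1.3, 1.35], [-1.93, 2.1], [-1.47, 1.37], [-3.14, 3.14]. Speed limits (rad/s): [2.57, 2.57, 3.14, 3.14, 3.14, 3.14].

INTERFACE

Orientations are given as [roll, pitch, yaw] about the fixed x, y, z axes, in that order (R = Rz(yaw) Ry(pitch) Rx(roll)).
In Python, from bench import bot, solve_ik, imaging gives the robot as it stands. Calls block until the motion is done:
- bot.move_ptp(position, orientation): joint-space move of the TCP to a pose.
- bot.movel(position, rot=None, max_speed=150, threshold=None): straight line of the TCP; rot=None keeps the orientation; max_speed is the mean speed in mm/s. With threshold (N) it stops when the force on the tool has changed by that much, and returns True; else False.
- bot.move_j(angles): joint-space move.
- bot.grip(opening, effort=None): opening from 0.0 (shut) to 1.0 (fully open); effort is the grip in N (None keeps the last); returns when the fingers have stopped.
- bot.dwell(seconds).
- solve_ik(position, orientation): joint angles nearest the present ones, or None.
- bot.get_state(): the state.
- imaging.capture(name): name is "scene" or "top"; returns the picture (384x512x3 uint8, blue, green, red); there is no depth.
- imaging.camera_model(name): a dict with "K" (3x3 intrinsics, pixels), "position" and "rotation" of the camera in the world. Camera axes: x right, y up, looking along -z (the intrinsics and any distortion apply to the point x, -y, -z); pixel columns grow to the right and rows downward; lengths in mm; the calibration is good to about 2 mm. A picture is of the moment at which its call begins. camera_model takes no time and is no camera call.
A pose or a line that the arm cannot do raises bot.IKError and nothing moves.
- bot.sign_off(): hands the job in, once; it reports no verdict.
The state is a dict: "t": time; "qpos": joint angles; "joint_velocities": joint speeds; "effort": joint torques, N m; "tcp_pos": TCP position; "orientation": TCP orientation; "contact_force": force on the tool from outside, world axes, zero at the start; "wrist_torque": the same for the moment, N m; "opening": opening from 0.0 (shut) to 1.0 (fully open).
Only numpy, scipy, OpenCV 4.12 (cv2) and the standard library are available. Lean on these libraries where they do the work, as an engineer would, in place of code of your own. Each camera call takes 0.05 s, during which the arm holds its last target.

TASK

Push the petal mill's gear lever through its H-shaped gate into the corner slot marked by the cross-shaped tab, fully home to the end of that slot, and leave it there. Go straight to that slot: do not run the lever into any of the other three marked slots on the way. Push the lever gently with the outside of the fingers, never pinching it or forcing it against its stops, and leave the two jars and the spoon where they are.

Things in the scene. Friction and masses are not known exactly. Their poses are not given: they have to be found in the camera images.
- mill: Bench-top petal mill, fixed. Origin on the table plane straight below the middle of its gate; x from the robot's side to the far side, y to the left, towards the drum. Grey gearbox x -100..100, y -210..120 mm, top at z 108; drum, hopper and motor at y 120..340, up to z 235 mm. Aluminium gate plate on the gearbox: x -86..86, y -80..80, top at z 120 mm.
- gate (a point): middle of the gate plate's top face, (0, 0, 120) mm in mill. Slots (stem's centre line at plate height, in mill axes): a crossway at x = 0 from y = -36 to 36 and three columns at y = -36, 0, 36, each x = -30..30 mm. The stem has 2.5 to 3 mm of play each side; the walls between columns end in half-rounds at the crossway, which guide it. No marker at the middle column.
- knob (a point): Centre of the black ball knob (36 mm diameter) on a 12 mm steel stem with a 20 mm collar 10 to 30 mm below the knob's centre. It is 200 mm from the pivot, which is at (0, 0, 5) mm in mill: z 205 mm when upright; at a corner slot's end about x +-52, y +-60, z 189 mm in mill. About 3 N at the knob moves the lever; no spring, it stays where it is left.
- lever_side (a joint): Sideways tilt of the lever, rad: 0 = middle column, +0.314 (end stop) = left column (mill +y), -0.314 (end stop) = right column (mill -y). Starts near 0.
- lever_fore (a joint): Fore-and-aft tilt of the lever, rad: 0 = in the crossway, +0.264 (end stop) = far end of a column (mill +x), -0.264 (end stop) = near end (mill -x). Starts anywhere along the middle column. The lever can cross only near 0 (within about 0.03).
- tab_cross: flat dark steel marker on the gate plate beyond the end of one of the four corner slots, 5 mm thick; origin at the centre of its underside, axes as mill; the four markers swap places between runs. This one is a plus-shaped cross, 34 mm across with 10 mm arms: it marks the wanted slot.
- tab_disc: flat dark steel marker on the gate plate beyond the end of one of the four corner slots, 5 mm thick; origin at the centre of its underside, axes as mill; the four markers swap places between runs. This one is a round disc of 30 mm diameter.
- tab_bar: flat dark steel marker on the gate plate beyond the end of one of the four corner slots, 5 mm thick; origin at the centre of its underside, axes as mill; the four markers swap places between runs. This one is a plain bar, 34 mm along y by 10 mm.
- tab_square: flat dark steel marker on the gate plate beyond the end of one of the four corner slots, 5 mm thick; origin at the centre of its underside, axes as mill; the four markers swap places between runs. This one is a square of 26 mm.
- far_left (a point): point on the gate plate's top face beyond the far end of the left column, at (62, 36, 120) mm in mill; a marker's centre lies on it.
- far_right (a point): point on the gate plate's top face beyond the far end of the right column, at (62, -36, 120) mm in mill; a marker's centre lies on it.
- near_left (a point): point on the gate plate's top face beyond the near end of the left column, at (-62, 36, 120) mm in mill; a marker's centre lies on it.
- near_right (a point): point on the gate plate's top face beyond the near end of the right column, at (-62, -36, 120) mm in mill; a marker's centre lies on it.
- spice_jar: small loose jar, 40 mm diameter, 65 mm high with its lid, standing on the gearbox to the right of the gate plate; origin at the centre of its foot. To be left alone.
- petal_jar: loose jar, 68 mm diameter, 110 mm high, standing on the table right of the mill; origin at the centre of its foot. To be left alone.
- spoon: loose wooden spoon, 180 mm long, lying on the table on the robot's side of the mill; origin under its middle, x along its length. To be left alone.

How it is judged (in metres and radians):
On the way, in this order (a step that is already met when the one before it is completed fails the run):
1. the lever has been brought across to the column of the cross-marked slot (((horizontal distance between tab_cross and far_left below 0.015 m and value of joint lever_side above 0.25 rad) or (horizontal distance between tab_cross and far_right below 0.015 m and value of joint lever_side below -0.25 rad) or (horizontal distance between tab_cross and near_left below 0.015 m and value of joint lever_side above 0.25 rad) or (horizontal distance between tab_cross and near_right below 0.015 m and value of joint lever_side below -0.25 rad))), for 0.1 s.
2. the lever is home in the cross-marked slot (((horizontal distance between tab_cross and far_left below 0.015 m and value of joint lever_side above 0.27 rad and value of joint lever_fore above 0.22 rad) or (horizontal distance between tab_cross and far_right below 0.015 m and value of joint lever_side below -0.27 rad and value of joint lever_fore above 0.22 rad) or (horizontal distance between tab_cross and near_left below 0.015 m and value of joint lever_side above 0.27 rad and value of joint lever_fore below -0.22 rad) or (horizontal distance between tab_cross and near_right below 0.015 m and value of joint lever_side below -0.27 rad and value of joint lever_fore below -0.22 rad))), for 0.2 s.
At the end, for the whole second after the job is handed in: The lever rests in the column of the cross tab (side tilt beyond 0.27 of 0.314 rad) and home at the end beside that tab (fore-and-aft tilt beyond 0.22 of 0.264 rad, that is within about 9 mm of the end stop at the knob), at rest (((horizontal distance between tab_cross and far_left below 0.015 m and value of joint lever_side above 0.27 rad and value of joint lever_fore above 0.22 rad) or (horizontal distance between tab_cross and far_right below 0.015 m and value of joint lever_side below -0.27 rad and value of joint lever_fore above 0.22 rad) or (horizontal distance between tab_cross and near_left below 0.015 m and value of joint lever_side above 0.27 rad and value of joint lever_fore below -0.22 rad) or (horizontal distance between tab_cross and near_right below 0.015 m and value of joint lever_side below -0.27 rad and value of joint lever_fore below -0.22 rad)) and velocity of joint lever_side between -0.03 and 0.03 rad/s and velocity of joint lever_fore between -0.03 and 0.03 rad/s); the robot touches nothing.
It fails at once if the lever is run more than half way into a corner slot with another marker ((not (horizontal distance between tab_cross and far_left below 0.015 m) and value of joint lever_side above 0.25 rad and value of joint lever_fore above 0.16 rad) or (not (horizontal distance between tab_cross and far_right below 0.015 m) and value of joint lever_side below -0.25 rad and value of joint lever_fore above 0.16 rad) or (not (horizontal distance between tab_cross and near_left below 0.015 m) and value of joint lever_side above 0.25 rad and value of joint lever_fore below -0.16 rad) or (not (horizontal distance between tab_cross and near_right below 0.015 m) and value of joint lever_side below -0.25 rad and value of joint lever_fore below -0.16 rad)).
It fails at once if the lever is forced: pushed or squeezed with more than 35 N (any pinch of the lever does this) (contact force between the fingers and mill above 35 N).
It fails at once if a jar or the spoon is shifted by more than 20 mm, or lifted (distance of any of spice_jar, petal_jar, spoon from where it was at the start of the episode above 0.02 m).
It fails at once if a jar is tipped over (angle between any of spice_jar, petal_jar's own z axis and vertical above 0.5 rad).
It also fails if it takes over 54 s, if anything falls off the work surface, if the arm or the gripper's body presses on something with over 40 N, if the wrist force passes 120 N, or if a joint passes its speed limit or range.

## Working session

There is one attempt and no reset: what is moved stays moved. The work goes in short steps, each a Python script; the robot and the scene stay as the last script left them, time stands still between calls to the robot, and variables do not carry over. Pictures are saved under pics/ and viewed, and the job is handed in when it is done.

```bash
ls; mkdir -p pics; python3 - <<'E'
from bench import bot, solve_ik, imaging
import cv2
for n in ("scene","top"):
    im=imaging.capture(n); cv2.imwrite(f"pics/{n}0.png",im)
    m=imaging.camera_model(n); print(n,m)
s=bot.get_state(); print(s)
E
```

```text
pics
scene {'K': array([[457.78673883,   0.        , 254.07277453],
       [  0.        , 457.78673883, 185.1640494 ],
       [  0.        ,   0.        ,   1.        ]]), 'position': array([1056.36082051, -347.96661994,  857.60534837]), 'rotation': array([0.67190239, 0.01453015, 1.1199398 ])}
top {'K': array([[362.64588578,   0.        , 254.97162213],
       [  0.        , 362.64588578, 191.5112763 ],
       [  0.        ,   0.        ,   1.        ]]), 'position': array([453.54531521, -85.87922413, 845.78191621]), 'rotation': array([ 0.07259726, -0.01127063, -1.57488735])}
{'t': 0.1, 'qpos': array([ 1.18081980e+00,  3.26893611e-01, -1.93487232e-01,  1.05199570e+00,
        4.90530921e-06,  1.43657503e+00]), 'joint_velocities': array([ 7.49092899e-05, -1.43069984e-03,  2.73767481e-03,  4.95786438e-04,
        1.30522326e-03,  4.48210153e-04]), 'effort': array([ 1.52482251e-03, -4.44237328e+01,  2.63038552e+01,  7.78440619e-03,
       -2.21335125e-05,  8.31431265e-06]), 'tcp_pos': array([138.93527224, 531.6226264 , 230.56587856]), 'orientation': array([-3.14002731e+00, -2.16322914e-04,  2.88583725e+00]), 'contact_force': array([-0.46510993, -0.09459585,  0.16116675]), 'wrist_torque': array([-0.02039748, -0.0463824 ,  0.01728482]), 'opening': 1.0005557900190976}
```

View pics/scene0.png

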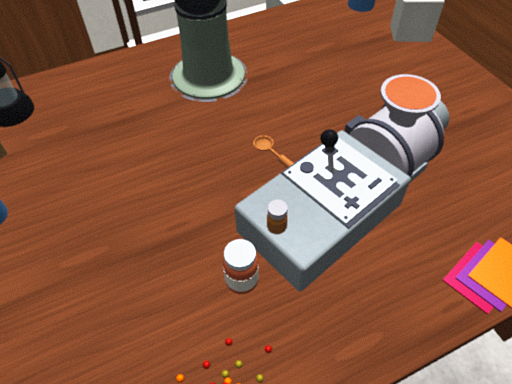

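View pics/top0.png

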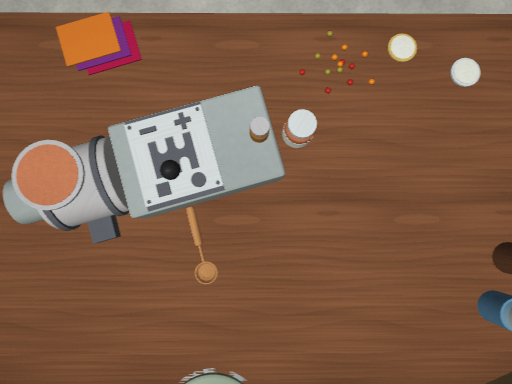

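The cross tab is at top pixel (182,121), which is the far right slot. The knob is at about (171,169), in the near part of the middle column. I'll zoom in to fit the mill pose.

```bash
python3 - <<'E'
import cv2
im=cv2.imread("pics/top0.png")[80:225,100:290]; cv2.imwrite("pics/top0z.png",cv2.resize(im,None,fx=4,fy=4,interpolation=cv2.INTER_CUBIC))
im=cv2.imread("pics/scene0.png")[110:290,220:420]; cv2.imwrite("pics/scene0z.png",cv2.resize(im,None,fx=3,fy=3,interpolation=cv2.INTER_CUBIC))
E
```

```text
(no output)
```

View pics/top0z.png

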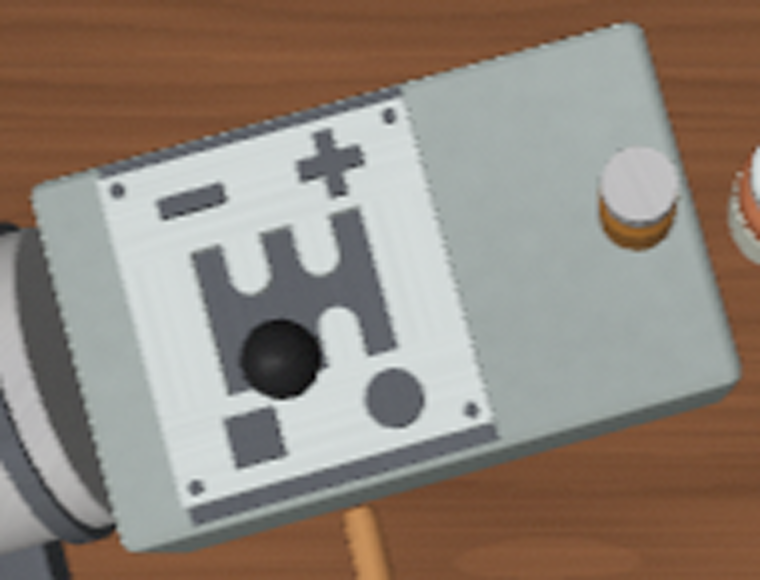

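View pics/scene0z.png

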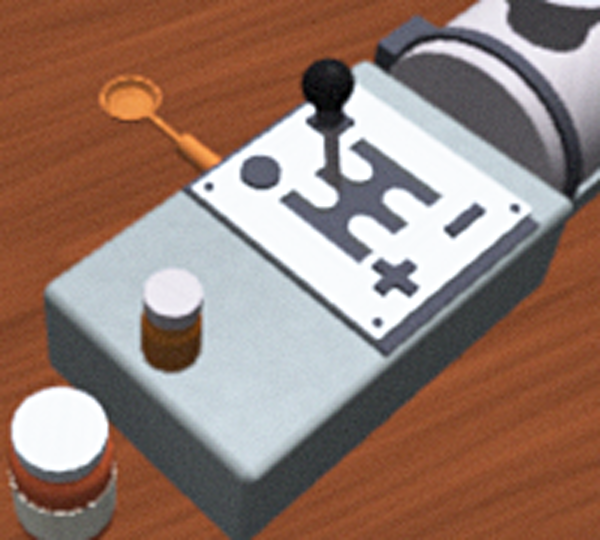

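```bash
cat > h.py <<'E'
import numpy as np
from scipy.spatial.transform import Rotation as R
from scipy.optimize import least_squares
from bench import bot, solve_ik, imaging
def proj(n,P):
    m=imaging.camera_model(n); P=np.atleast_2d(P)
    c=(P-m["position"])@R.from_euler('xyz',m["rotation"]).as_matrix()
    c=c*[1,-1,-1]; p=c@np.array(m["K"]).T; return p[:,:2]/p[:,2:]
def m2w(p,mp):
    return np.atleast_2d(p)@R.from_euler('z',mp[2]).as_matrix().T+[mp[0],mp[1],0]
def knob(side,fore):  # approx: universal joint
    # direction d with x/z=tan(fore), y/z=tan(side)
    d=np.array([np.tan(fore),np.tan(side),1]);return np.array([0,0,5])+200*d/np.linalg.norm(d)
E
cat > fit.py <<'E'
from h import *
z=lambda uv,f,o:(np.array(uv)+.5)/f-.5+o
mt=np.array([[62,-36,125],[62,36,125],[-62,-36,125],[-62,36,125]])
pt=z([[331,163],[192,201],[395,398],[256,437]],4,[100,80])
ms=mt[:3]; ps=z([[396,277],[465,220],[262,172]],3,[220,110])
kt=z([[281,358]],4,[100,80]); ks=z([[327,88]],3,[220,110])
for mode in ("both","top","scene"):
    def f(v):
        a=(proj("top",m2w(mt,v))-pt).ravel(); b=(proj("scene",m2w(ms,v))-ps).ravel()
        return np.r_[a*(mode!="scene"),b*(mode!="top")]
    r=least_squares(f,[520,0,0.2],x_scale=[100,100,1]); print(mode,r.x,r.cost,abs(r.fun).max())
    if mode=="both": mp=r.x
for mode in "both","top":
  g=lambda q:np.r_[(proj("top",m2w(knob(*q),mp))-kt).ravel(),(proj("scene",m2w(knob(*q),mp))-ks).ravel()*(mode=="both")]
  r=least_squares(g,[0,0]);print("side,fore",r.x,r.fun,m2w(knob(*r.x),mp))
E
python3 fit.py
```

```text
both [5.81434204e+02 6.93530062e+01 2.72381302e-01] 0.6162903034170087 0.5777483805066765
top [5.81018076e+02 6.96923773e+01 2.73195802e-01] 0.025826626793192767 0.1321254680799484
scene [5.82380543e+02 6.85026873e+01 2.73606629e-01] 0.10500805474424543 0.3241558799619497
side,fore [-0.00409174 -0.2118818 ] [ 0.74944056 -0.04624259  0.65298252 -0.77505425] [[541.14038803  57.26732643 200.52581614]]
side,fore [ 0.00253936 -0.21049494] [-1.6143531e-11 -5.1159077e-12  0.0000000e+00 -0.0000000e+00] [[541.05255241  58.58913454 200.58492099]]
```

```bash
cat >> h.py <<'E'
import cv2
MP=np.array([581.3,69.3,0.2730]); ROT=[np.pi,0,np.pi+0.273-2*np.pi]
def knob(side,fore):
    return np.array([200*np.sin(fore),200*np.cos(fore)*np.sin(side),5+200*np.cos(fore)*np.cos(side)])
def W(x,y,z): return m2w([x,y,z],MP)[0]
def st(tag=""):
    s=bot.get_state(); p=(np.array(s["tcp_pos"])-[MP[0],MP[1],0])@R.from_euler('z',MP[2]).as_matrix()
    f=R.from_euler('z',-MP[2]).apply(s["contact_force"])
    print(tag,"t",round(s["t"],2),"tcp mill",p.round(1),"F mill",f.round(1),"open",round(s["opening"],2)); return p
def pic(name):
    a=imaging.capture("top")[80:225,100:290];b=imaging.capture("scene")[90:270,220:420]
    cv2.imwrite(f"pics/{name}.png",np.hstack([cv2.resize(a,(480,366)),cv2.resize(b,(320,366-78)) if 0 else cv2.resize(b,(320,366))]))
E
python3 - <<'E'
from h import *
s=bot.get_state(); p=np.array(s["tcp_pos"])
bot.grip(0.0,20)
bot.movel(list(p+[0,0,120]))
st()
print(solve_ik(list(W(-95,0,340)),ROT),solve_ik(list(W(-95,0,170)),ROT))
bot.move_ptp(list(W(-95,0,340)),ROT); st()
bot.movel(list(W(-95,0,172)),max_speed=120); st()
pic("a1")
E
```

```text
t 1.81 tcp mill [-301.6  564.1  349.6] F mill [ 0.   0.4 -0.2] open 0.0
[-0.06127747  0.16585452 -0.12706035  1.27788146  0.         -0.33427747] [-0.06127747  0.27294033 -0.43582412  0.86203188  0.         -0.33427747]
 t 3.96 tcp mill [-94.9   0.6 340. ] F mill [1.  0.6 0.4] open 0.0
 t 5.51 tcp mill [-94.5  -0.2 172.6] F mill [-0.3  0.1  0.4] open -0.0
```

View pics/a1.png

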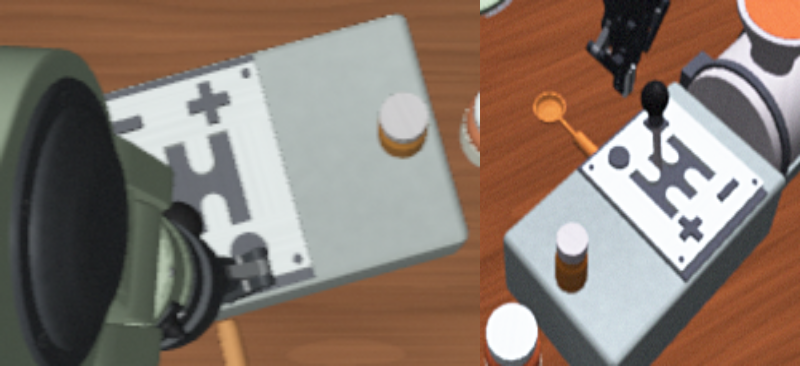

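The shut fingers are on the near side of the knob with a gap, at about (625,85) in the scene half of the picture. Next I'll creep up to contact, then push to the crossway.

```bash
python3 - <<'E'
from h import *
r=bot.movel(list(W(-60,0,172)),max_speed=25,threshold=1.8); print(r); st()
pic("a2")
E
```

```text
True
 t 6.56 tcp mill [-7.110e+01  1.000e-01  1.714e+02] F mill [-2.5 -0.2  1.1] open -0.0
```

View pics/a2.png

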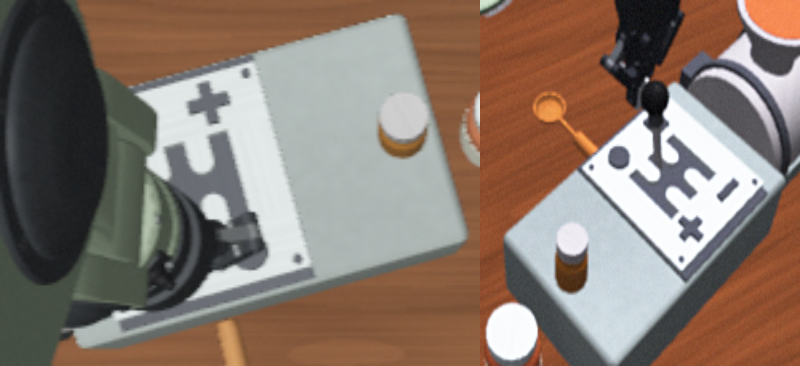

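Contact came at TCP x −71.1, and I predicted −70.7, so the offsets hold. Now the push to fore ≈ 0.

```bash
python3 - <<'E'
from h import *
r=bot.movel(list(W(-29,0,172)),max_speed=25,threshold=12); print(r); st()
r=bot.movel(list(W(-75,0,172)),max_speed=80); st()
pic("a3")
b=imaging.capture("scene");cv2.imwrite("pics/s3.png",cv2.resize(b[110:230,260:420],None,fx=5,fy=5,interpolation=cv2.INTER_CUBIC))
E
```

```text
False
 t 8.5 tcp mill [-29.1  -0.  172. ] F mill [-1.7  0.   1.6] open -0.0
 t 9.22 tcp mill [-74.4  -0.2 172.3] F mill [ 0.2 -0.8 -0.3] open -0.01
```

View pics/s3.png

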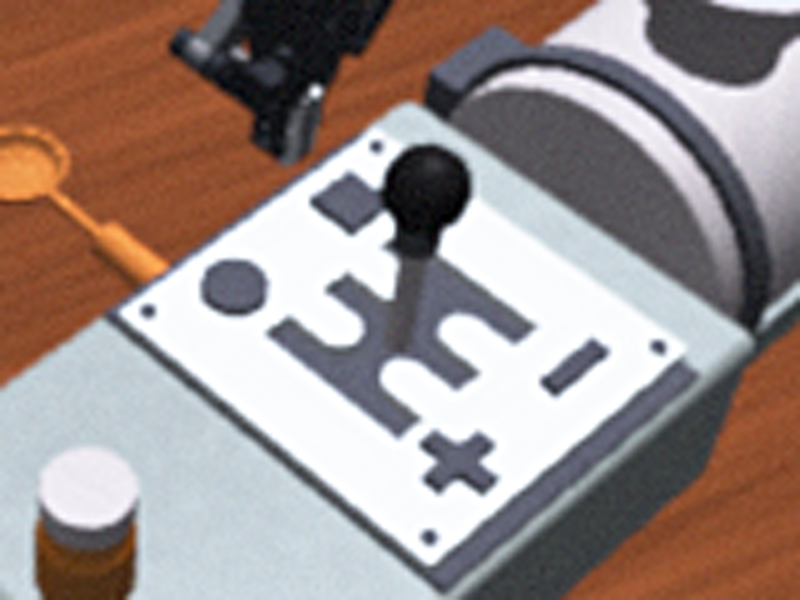

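View pics/a3.png

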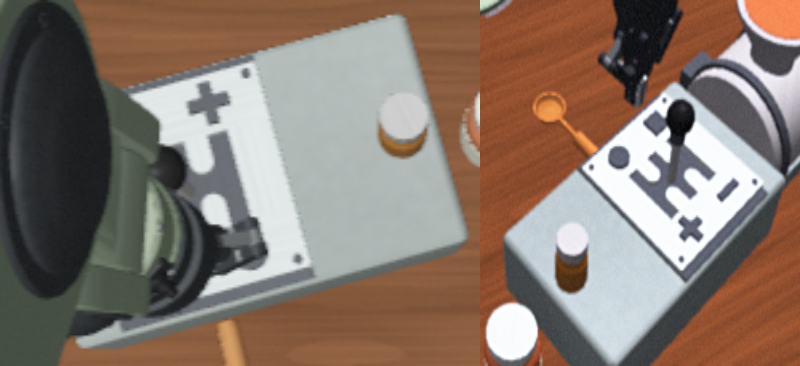

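```bash
cat >> h.py <<'E'
def lev(uv,n="scene",mp=(582.38,68.50,0.2736)):
    r=least_squares(lambda q:(proj(n,m2w(knob(*q),mp))-uv).ravel(),[0,0]); return r.x
E
python3 - <<'E'
from h import *
print(lev((np.array([427,188])+.5)/5-.5+[260,110]))
z=lambda uv,f,o:(np.array(uv)+.5)/f-.5+o
print(lev(z([327,88],3,[220,110])))
E
```

```text
[ 0.00647829 -0.01590039]
[-0.01116172 -0.21246979]
```

```bash
python3 - <<'E'
from h import *
bot.movel(list(W(-75,62,172)),max_speed=120)
bot.movel(list(W(0,62,172)),max_speed=120); st()
r=bot.movel(list(W(0,20,172)),max_speed=25,threshold=1.8); print(r); st()
b=imaging.capture("scene");cv2.imwrite("pics/s4.png",cv2.resize(b[110:230,260:420],None,fx=5,fy=5,interpolation=cv2.INTER_CUBIC))
E
```

```text
t 10.82 tcp mill [ -0.7  61.8 171.7] F mill [-0.4  0.   0.1] open 0.0
True
 t 11.77 tcp mill [-1.000e-01  4.020e+01  1.718e+02] F mill [-0.3  0.6  1.9] open -0.0
```

View pics/s4.png

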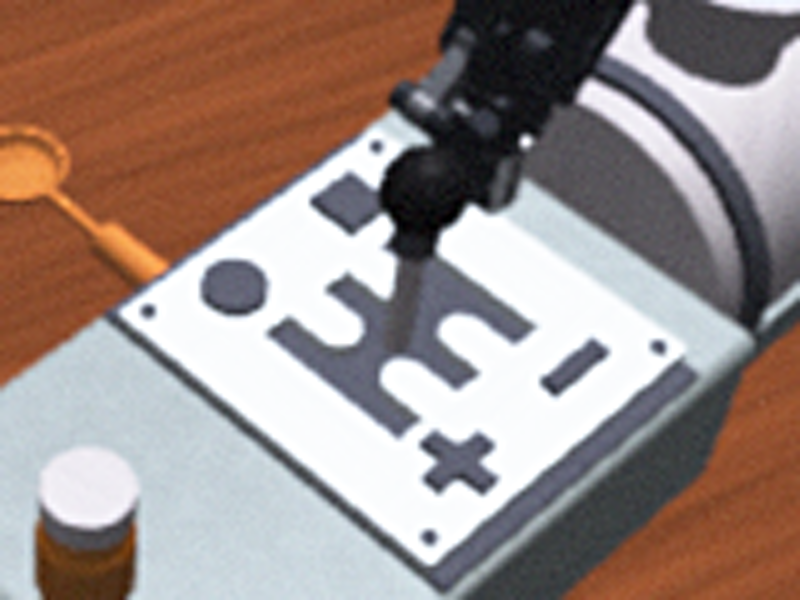

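```bash
python3 - <<'E'
from h import *
ROT2=[np.pi,0,ROT[2]-np.pi/2]
bot.movel(list(W(0,65,172)),max_speed=80)
print(solve_ik(list(W(0,65,172)),ROT2))
bot.movel(list(W(0,65,172)),rot=ROT2); st()
r=bot.movel(list(W(0,20,172)),max_speed=30,threshold=1.8); print(r); st()
b=imaging.capture("scene");cv2.imwrite("pics/s5.png",cv2.resize(b[110:230,260:420],None,fx=5,fy=5,interpolation=cv2.INTER_CUBIC))
E
```

```text
[ 0.10235166  0.42360514 -0.20526829  0.9419229   0.          1.40014799]
 t 13.99 tcp mill [ -0.   64.9 172. ] F mill [ 0.3  0.2 -0.4] open -0.0
True
 t 15.17 tcp mill [ -0.3  26.  171.6] F mill [-0.1 -0.1  0.6] open -0.0
```

View pics/s5.png

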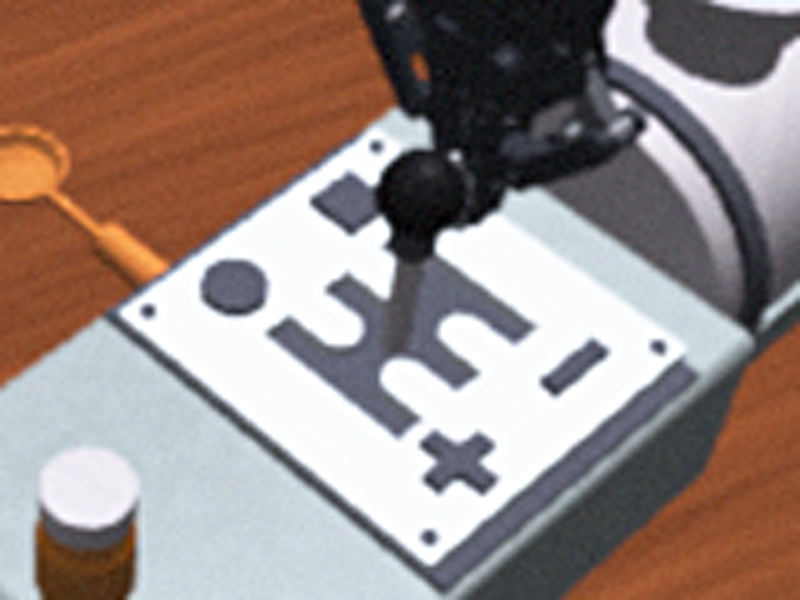

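The flat face of the fingers now touches the ball at (420,190), with knob y around −3. Next is the push across to the right-hand stop, with a force guard.

```bash
python3 - <<'E'
from h import *
r=bot.movel(list(W(0,-36,172)),max_speed=25,threshold=10); print(r); st()
b=imaging.capture("scene");cv2.imwrite("pics/s6.png",cv2.resize(b[110:230,260:420],None,fx=5,fy=5,interpolation=cv2.INTER_CUBIC))
E
```

```text
False
 t 17.87 tcp mill [ -0.2 -34.9 171.6] F mill [ 0.5  5.  -3.9] open 0.0
```

View pics/s6.png

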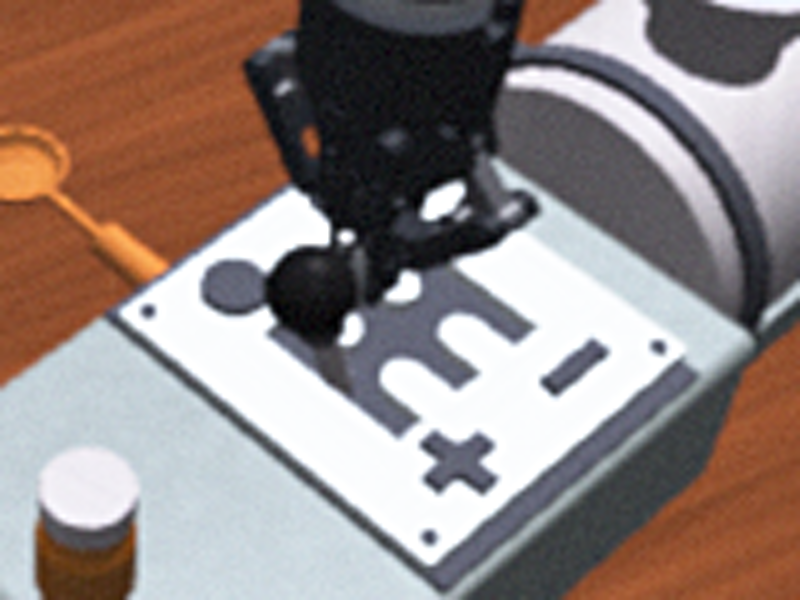

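```bash
python3 - <<'E'
from h import *
print(lev((np.array([313,287])+.5)/5-.5+[260,110]))
bot.movel(list(W(0,0,172)),max_speed=100)
bot.movel(list(W(-70,0,168)),rot=ROT,max_speed=60)
bot.movel(list(W(-70,-60,168)),max_speed=100); st()
r=bot.movel(list(W(-20,-60,168)),max_speed=25,threshold=1.8); print(r); st()
b=imaging.capture("scene");cv2.imwrite("pics/s7.png",cv2.resize(b[110:230,260:420],None,fx=5,fy=5,interpolation=cv2.INTER_CUBIC))
E
```

```text
[-0.31340953 -0.01557296]
 t 20.9 tcp mill [-70.2 -59.9 167.9] F mill [0.3 0.7 0.3] open 0.0
True
 t 22.38 tcp mill [-29.2 -60.  167.4] F mill [-1.3  0.3  1.3] open -0.0
```

View pics/s7.png

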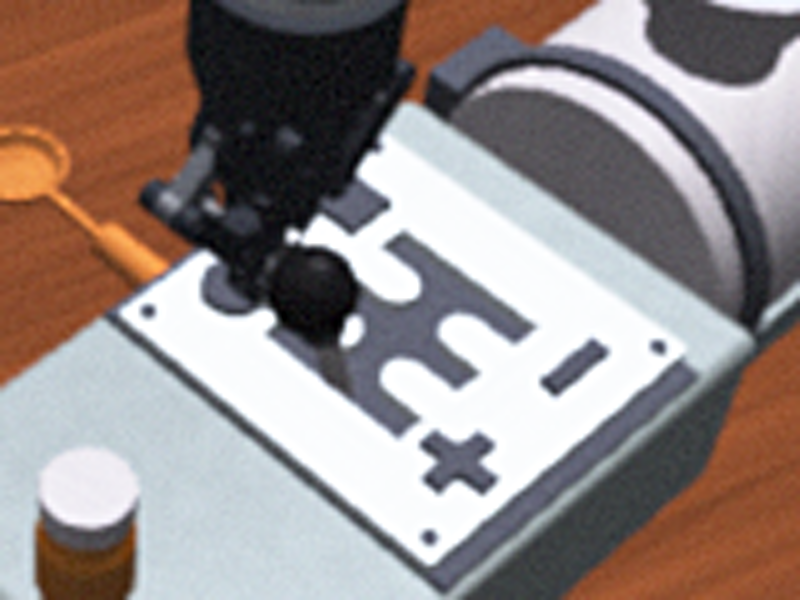

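The lever is at the right stop (side −0.313) and the fingers touch the knob from the near side, at (310,290). Now the final push into the far right slot.

```bash
python3 - <<'E'
from h import *
r=bot.movel(list(W(23,-60,166)),max_speed=25,threshold=10); print(r); st()
bot.movel(list(W(-50,-60,168)),max_speed=80)
bot.movel(list(W(-110,-40,300)),max_speed=150);st()
a=imaging.capture("top")
b=imaging.capture("scene");cv2.imwrite("pics/s8.png",cv2.resize(b[110:230,260:420],None,fx=5,fy=5,interpolation=cv2.INTER_CUBIC))
cv2.imwrite("pics/t8.png",cv2.resize(a[80:225,100:290],None,fx=4,fy=4,interpolation=cv2.INTER_CUBIC))
E
```

```text
False
 t 24.68 tcp mill [ 23.  -60.1 166.1] F mill [-2.6  0.9 -1.9] open -0.0
 t 26.87 tcp mill [-110.2  -39.9  299.2] F mill [ 0.1  0.3 -0.1] open 0.0
```

View pics/s8.png

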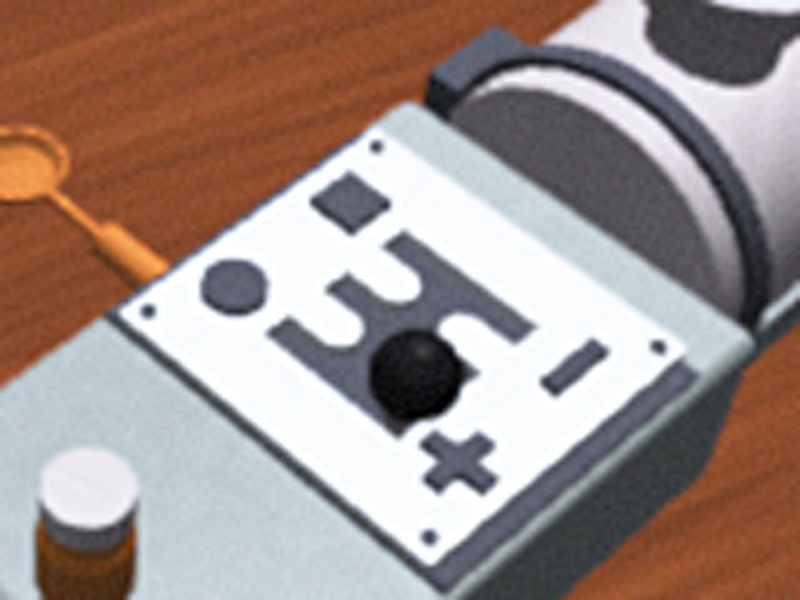

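View pics/t8.png

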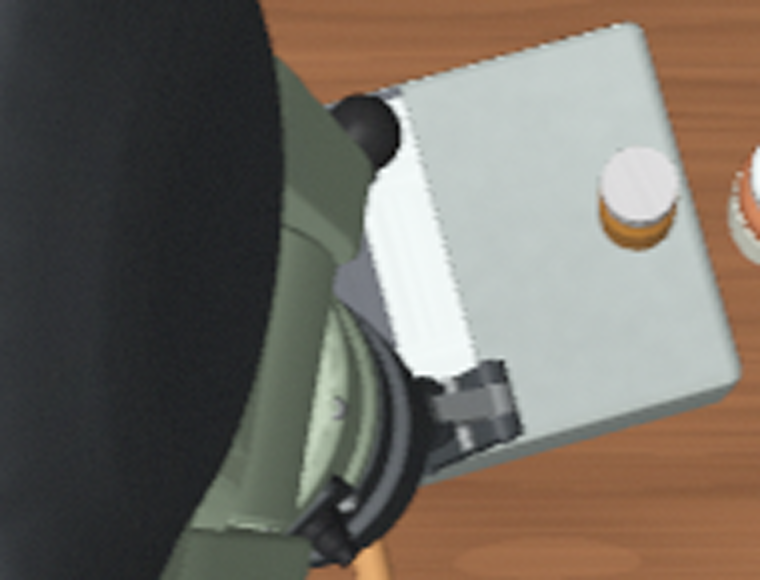

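```bash
python3 - <<'E'
from h import *
print(lev((np.array([415,374])+.5)/5-.5+[260,110]))
u=lambda s,f:((proj("scene",m2w(knob(s,f),(582.38,68.50,0.2736)))-[260,110]+.5)*5-.5).round(1)
print(u(-.314,.264),u(-.314,.22),u(-.27,.22))
print(lev((np.array([363,131])+.5)/4-.5+[100,80],"top",(581.0,69.7,.2732)))
E
```

```text
[-0.31797148  0.24528964]
[[423.9 379.3]] [[406.2 363.6]] [[421.9 347.9]]
[-0.32211853  0.26576244]
```

```bash
python3 - <<'E'
from h import *
bot.dwell(0.3); bot.sign_off()
E
```

```text
the job is handed in; nothing more can be done
```

The lever is in the far right slot, the one marked by the cross, and I handed the job in at about 27 s. I made three gentle pushes with the outside of the shut fingers: forward to the crossway, right to the column stop, then forward to the slot's end.

**Lever position:** after I retreated, the side tilt read −0.318 (scene camera) and −0.322 (top camera), so it is at its stop. The fore tilt readings disagreed slightly:

| Source | Fore tilt (rad) |
|---|---|
| Scene camera | 0.245 |
| Top camera (knob partly hidden) | 0.266 |
| Final finger position | about 0.263 |

The scene camera read about 0.015 low at the crossway as well. All three readings are beyond the required 0.22. I stopped the last push by position, about at the end stop, without feeling the stop itself.

**Forces:** the largest force I read after a push was about 6 N. No push tripped its 10–12 N guard.

**First sideways approach:** it met contact early because the finger linkage bulges. I backed off, turned the tool 90° and pushed with the flat finger face instead.

**Jars and spoon:** I didn't measure these. The spice jar and the visible part of the spoon looked unmoved in the last pictures. The large jar was mostly out of view, but the arm never went near it. At hand-in the arm was clear of everything, with the TCP at z 300 mm.

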